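# Aim the range sensor at its reference post and lock it

## Task

Calibrate the home-built range sensor: with a fingertip, gently push its swivelling arm sideways until the sensor head points straight at the middle of the ball on the reference post, and take the finger away. Then push the small lock lever on the same stand round until it rests against its stop pin, with the sensor still aimed. Grip nothing, and leave the post and everything else on the desk where they stand.

Things in the scene. Friction and masses are not known exactly. Their poses are not given: they have to be found in the camera images.
- pan_stand: Fixed stand: aluminium plate 195 x 156 x 10 mm (117 mm behind to 78 mm ahead of the origin) with a black round column, radius 34 mm, 89 mm tall, carrying the swivelling sensor arm, and towards the robot a thin dark post with the lock lever. Origin on the desk under the column's axis; +x is the arm's direction at joint 0, -x (lever side) faces the robot, z up.
- pan_arm (a joint): Sensor arm's angle about the column's vertical axis, rad: 0 along the stand's +x, growing counterclockwise from above, stops at -1.8 and 1.8, begins within 0.4 of 0. Light friction (0.12 N m, 1.5 N at 85 mm out); stays where left. The arm is a level aluminium bar 18 mm wide, 14 mm thick, underside 103 mm above the desk, from the axis to the sensor head.
- pan_axis (a point): Point on the sensor arm's turning axis, 110 mm above the desk. A hub disc of radius 32 mm surrounds it, top 103 mm above the desk.
- sensor_head (a point): Middle of the sensor head, 120 mm out from the axis, 110 mm above the desk: a black box 24 mm along the arm, 50 mm across, 30 mm high, two round eyes on its outer face. It points outward along the line from the axis through this point (its own +x).
- ref_post: Reference post, loose among other things beyond the stand: round dark foot of 60 mm diameter, 12 mm high, steel rod of 10 mm diameter, grey ball of 36 mm diameter on top; 128 mm tall, about 0.4 kg. Origin under the foot. It stands 0.21 to 0.26 m from the arm's axis, 30 to 80 degrees to the left or right of the stand's +x.
- ball (a point): Centre of the ball on the reference post, 110 mm above the desk, the height of the sensor.
- lock_lever (a joint): Lock lever's angle about its vertical pivot, rad: 0 (open) points along the stand's -x, to the robot; grows clockwise from above, swinging to the stand's +y, up to a stop at 1.4 (locked) where it rests on an upright pin. Begins at 0 to 0.4; light friction (0.08 N m), stays where left. Flat steel bar 14 mm wide, 12 mm thick, underside 78 mm above the desk; pushed on the flank away from the pin.
- lock_pivot (a point): Point on the lever's pivot axis, 80 mm from the arm's axis on the stand's -x side, 84 mm above the desk.
- lever_tip (a point): Point 73 mm out from the pivot at the lever's rounded end (18 mm wide; it ends 82 mm out), 84 mm above the desk. The stop pin, 10 mm in diameter and 95 mm tall, stands 56 mm from the pivot.
- can: Bystander: closed pale can 56 mm in diameter, 110 mm tall; origin under its centre.
- jar: Bystander: jar with a black lid, 66 mm in diameter, 85 mm tall; origin under its centre.
- glue: Bystander: slim bottle with a narrow neck, 44 mm in diameter, 120 mm tall; origin under its centre.
- mug: Bystander: white mug 80 mm in diameter, 90 mm tall; origin under its centre.
- screwdriver: Bystander: screwdriver lying at the left; origin under its middle, along its x.
- wrench: Bystander: wrench lying at the right; origin under its middle, along its x.
- drill: Bystander: cordless drill standing on its battery at the right, 200 mm tall; origin under the battery.
Not all that is in view belongs to the job. Leave any pink or turquoise look-alike of the ref_post alone.

How it is judged:
By the outcome, as a careful person would: the job done as asked, in the order asked, and still so for the second after the job is handed in, with the robot touching nothing.
It also fails if it takes over 54 s, if anything falls off the work surface, if the arm or the gripper's body presses on something with over 40 N, if the wrist force passes 120 N, or if a joint passes its speed limit or range.

## Robot

A 6-joint arm with a two-finger parallel gripper is mounted at the origin on the work surface. World frame = base frame: x ahead of the robot, y to its left, z up, the work surface at z = 0. Lengths are in m, angles in rad, forces in N, time in s.
With the tool pointing down it reaches from about 0.375 to 0.825 m from the base axis. Payload 5.5 kg.
Tool frame: the origin (TCP) lies between the finger pads; the fingertips stand 19 mm ahead of it and the grasp point (between the pads) is the TCP; z points along the fingers, y is the line along which they close (so a half turn about z gives the same grasp; the last joint's range is limited). The gripper opens to 85 mm and grips with 20 to 120 N. Pads are 22 mm wide; open, the fingers measure 114 mm over their backs; the gripper's body (76 mm by 85 mm) begins 54 mm behind the grasp point. The pads swing forward as they close: fully open they stand 13 mm farther back than shut.
Start: joints at [1.171, 0.314, -0.047, 1.21, 0, 1.571], TCP at [0.234, 0.553, 0.25] pointing down, gripper open.
Joint ranges: [-2.67, 2.67], [-0.69, 1.73], [-1.03, 1.25], [-2.08, 2.16], [-1.42, 1.45], [-3.14, 3.14]. Speed limits (rad/s): [2.39, 2.39, 3.01, 3.14, 3.14, 3.14].

## Interface

Orientations are given as a 3x3 rotation matrix whose columns are the frame's x, y, z axes.
In Python, from rig import monitor, cams, order, models gives the robot as it stands.
- The arm moves only by the tool jog_arm, never from a script. Its argument "deltas" is a list of rows, each a list of 3 entries, a list of its own where there are three numbers: the shift along the tool's x, y, z as a fraction of full scale, then the turn about the tool's z as a fraction of full scale, then the closure, from 0 (fully open) to 1 (shut). A call has exactly 8 rows; each row shifts and turns the commanded pose from where the row before left it, along the tool's axes as they then stand; what a row does not reach is not made up. Full scale, the value 1, is 40 cm for a shift and pi rad for a turn. A row lasts 1/8 s, in which the tool goes at most 62.5 mm and 10.7 degrees, less where a joint would pass 70% of its speed; a pose out of reach is approached as far as the arm can. A call with a number of a shift or a turn outside -1 to 1 is refused whole. A call with a gripper value outside its range is refused whole. The fingers move at their own pace and stop on an object; the grip force is fixed at half the most. Time passes only in rows, so rows that do not move let the fingers close, or fill a call up. It gives the time, the measured TCP pose, the force, the opening and the grip force at its end, in the units of the state.
- monitor.read_state(): the state, without advancing time (a new reading comes with each control period).
- cams.capture(name): name is "side" or "top"; returns the picture (400x640x3 uint8, red, green, blue); there is no depth.
- cams.camera_model(name): a dict with "camera_matrix" (3x3 intrinsics, pixels), "k1" (the pictures are not rectified: a ray, as slopes to the right and down, at radius r is drawn at 1 + k1 r^2 times it, then the intrinsics apply), "R" (3x3) and "t" (3): a world point X has camera coordinates R X + t. Camera axes: x right, y down, z forward; pixel columns grow to the right and rows downward; lengths in m; the calibration is good to about 2 mm. A picture is of the moment at which its call begins. camera_model takes no time and is no camera call.
- order.finish_job(): hands the job in; it is judged then, once.
Trained networks look in the newest picture that a camera, given by its name, has taken for a name from the list of things; names that differ only in an ending like _2 or _b are one class to them, and where a whole thing is asked for, a point or a joint stands for the part that bears it (a point fixed in the world has none). Each returns a list of dicts, best first, with "score" (0 to 1); they miss things now and then, are a little off and sometimes report something else, mostly with a low value. They report only what shows in the picture. A call takes as long as a camera call. They do not tell look-alikes from the thing itself.
- models.silhouettes(camera, label): "pixels" (400x640 bool, what is visible of it) and "bbox" ([left, top, right, bottom] in pixels, round what is visible of it).
- models.tip_of(camera, label): "uv" ([column, row] in pixels: a listed point, or the origin of a listed thing).
The state is a dict: "time": time; "joints": joint angles; "dq": joint speeds; "tau": joint torques, N m; "ee_pos": TCP position; "eef_rot": TCP orientation; "wrist_force": force on the tool from outside, world axes, zero at the start; "wrist_torque": the same for the moment, N m; "grip_width": finger opening in m; "grip_force": force on a finger pad.
Only numpy, scipy, OpenCV 4.12 (cv2) and the standard library are available. Lean on these libraries where they do the work, as an engineer would, in place of code of your own. Each camera call takes 0.05 s, during which the arm holds its last target. There are 200 camera calls.

## Working session

There is one attempt and no reset: what is moved stays moved. The work goes in short steps, Python scripts to look and compute and a tool call to move; the robot and the scene stay as the last step left them, time stands still between calls to the robot, and variables do not carry over. Pictures are saved under pics/ and viewed, at most 10 in all, crops included, and the job is handed in when it is done.

Besides the shell and the picture viewer there is one more tool, called after "Request:" in YAML: its name, and indented under it one key for each argument. jog_arm: Moves the arm, as the interface text tells. Shift numbers are shares of 40 cm and turn numbers shares of pi rad, none past 1 either way. Its arguments: {"type":"object","properties":{"deltas":{"type":"array","items":{"type":"array"}}},"required":["deltas"]}

```bash
ls; mkdir -p pics
cat > h.py <<'E'
import numpy as np, cv2
from rig import monitor, cams, order, models
def ray(cam,uv):
    m=cams.camera_model(cam);K=np.array(m["camera_matrix"]);R=np.array(m["R"]);t=np.array(m["t"])
    d=cv2.undistortPoints(np.array([[uv]],float),K,np.array([m["k1"],0,0,0,0.]))[0,0]
    return -R.T@t, R.T@np.array([d[0],d[1],1])
def at(cam,uv,z):
    c,d=ray(cam,uv); return c+d*(z-c[2])/d[2]
def proj(cam,X):
    m=cams.camera_model(cam)
    p,_=cv2.projectPoints(np.array([X],float),cv2.Rodrigues(np.array(m["R"]))[0],np.array(m["t"]),np.array(m["camera_matrix"]),np.array([m["k1"],0,0,0,0.]))
    return p[0,0]
def snap(cam,name):
    im=cams.capture(cam); cv2.imwrite(f"pics/{name}.png",im[:,:,::-1]); return im
E
python3 - <<'E'
from h import *
np.set_printoptions(precision=4,suppress=True)
s=monitor.read_state();print(s["time"],s["ee_pos"],s["eef_rot"],s["grip_width"])
H=dict(pan_axis=.11,sensor_head=.11,ball=.11,lock_pivot=.084,lever_tip=.084,can=0,jar=0,glue=0,mug=0,ref_post=0,pan_stand=0)
for c in("top","side"):
    snap(c,c+"0"); print(c,ray(c,(320,200)))
    for l,z in H.items():
        for r in models.tip_of(c,l)[:3]: print(l,round(r["score"],2),np.round(r["uv"],1),at(c,r["uv"],z)[:2])
E
```

```text
pics
0.0 [0.2333 0.5522 0.2494] [[-0.9211  0.3892 -0.0007]
 [ 0.3892  0.9211 -0.0016]
 [-0.     -0.0017 -1.    ]] 0.08546910526523491
top (array([ 0.4558, -0.0499,  1.2019]), array([ 0.1328, -0.0063, -0.9912]))
pan_axis 0.74 [289.7 209.2] [0.5749 0.0309]
ball 0.9 [222.7 223.7] [0.5317 0.2252]
ball 0.89 [208.7 185.2] [0.6449 0.2711]
ball 0.63 [197.8 152.9] [0.7429 0.3089]
lock_pivot 0.74 [296.  237.1] [0.4952 0.0133]
lever_tip 0.49 [287.3 258.7] [0.4321 0.0381]
can 0.54 [361.2 182.6] [ 0.6739 -0.1903]
jar 0.9 [241.  153.1] [0.7708 0.2013]
glue 0.51 [330.7 160. ] [ 0.7481 -0.092 ]
mug 0.78 [174.3 186.2] [0.6606 0.4176]
ref_post 0.9 [232.2 229.8] [0.5201 0.2217]
ref_post 0.84 [274.4 147.2] [0.7906 0.0921]
ref_post 0.8 [207.  160.3] [0.7468 0.313 ]
pan_stand 0.85 [293.  211.9] [0.5783 0.0284]
side (array([ 0.48  , -0.8198,  1.0386]), array([ 0.1091,  0.6351, -0.7649]))
pan_axis 0.66 [308.1 181.3] [0.5855 0.0313]
pan_axis 0.19 [308.  203.1] [ 0.5749 -0.057 ]
sensor_head 0.7 [345.3 176.3] [0.7059 0.0401]
sensor_head 0.23 [258.7 314.3] [ 0.4137 -0.3956]
ball 0.83 [365.1 165.6] [0.779  0.0808]
ball 0.79 [315.8 129.8] [0.6413 0.2755]
ball 0.69 [341.9 124.8] [0.7385 0.2935]
lock_pivot 0.83 [282.8 190.8] [0.5041 0.0233]
lever_tip 0.57 [259.2 192.8] [0.4296 0.0231]
can 0.77 [345.7 255.1] [ 0.6765 -0.1833]
jar 0.79 [350.7 161.1] [0.766 0.216]
jar 0.62 [368.2 229.8] [ 0.7647 -0.0979]
glue 0.6 [367.6 229. ] [ 0.7635 -0.0946]
glue 0.38 [259.5 311.7] [ 0.4084 -0.3379]
glue 0.17 [317.3 131.7] [0.6649 0.3932]
mug 0.85 [316.3 126.6] [0.665  0.4246]
ref_post 0.8 [359.6 187.2] [0.7732 0.0851]
ref_post 0.72 [342.6 141.7] [0.7545 0.3246]
ref_post 0.62 [317.9 156.6] [0.6486 0.2524]
pan_stand 0.55 [308.2 201.4] [0.5877 0.0407]
```

View pics/top0.png

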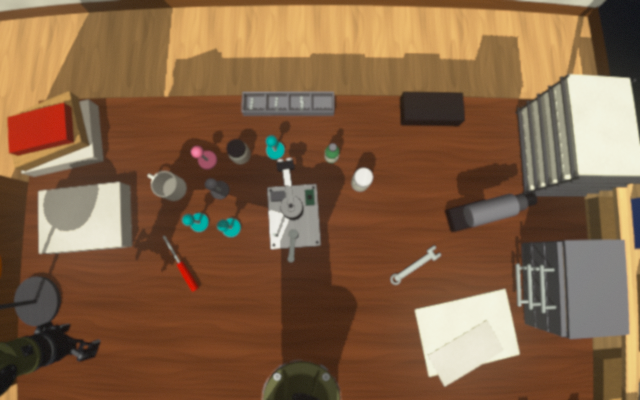

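View pics/side0.png

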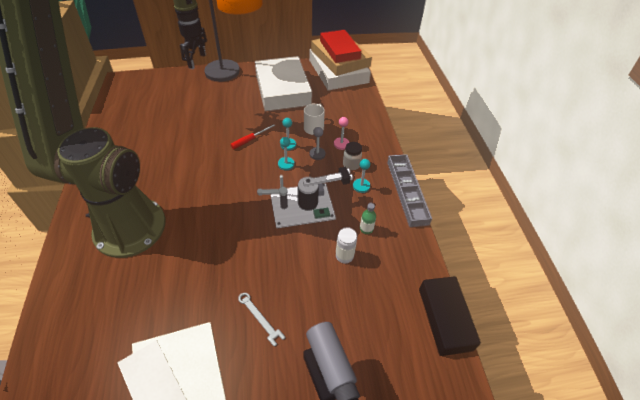

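The grey reference ball is at about (211,184) in the top picture and (318,131) in the side picture. The turquoise posts (top: 230,228; 197,222; 274,145) and the pink one (197,152) are look-alikes. The sensor arm points ahead, with its head at about (286,163), and the lever points at the robot, at about (291,258). I'll zoom in for precision.

Run:
```python
from h import *
a=cv2.imread("pics/top0.png")[130:270,180:320]; b=cv2.imread("pics/side0.png")[110:230,250:390]
cv2.imwrite("pics/topz.png",cv2.resize(a,None,fx=4.2,fy=4.2,interpolation=cv2.INTER_CUBIC))
cv2.imwrite("pics/sidez.png",cv2.resize(b,None,fx=5,fy=5,interpolation=cv2.INTER_CUBIC))
```

```text
(no output)
```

View pics/topz.png

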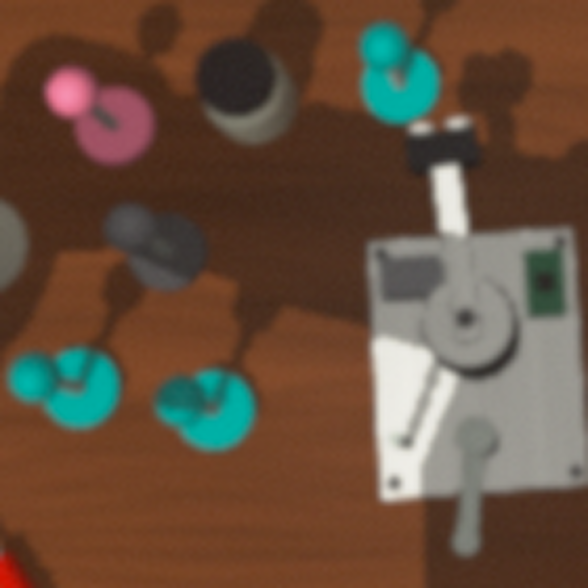

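View pics/sidez.png

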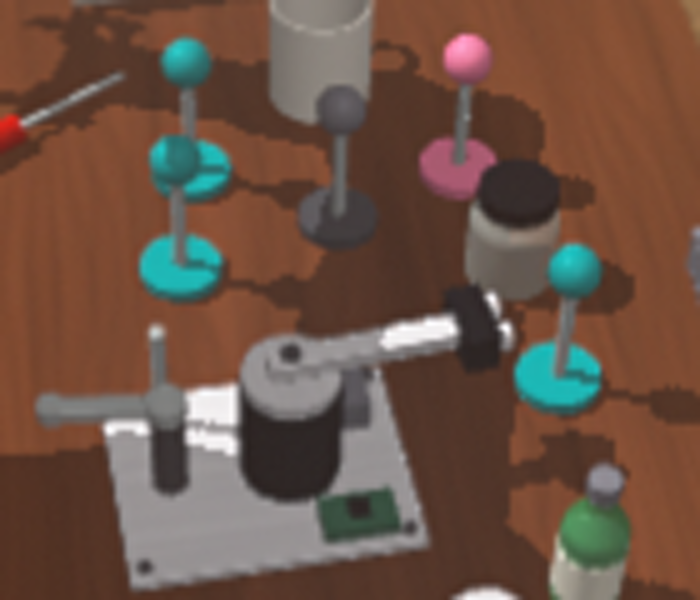

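The grey ball is at (130,228) in the top crop and (341,108) in the side crop. The head's top is at (443,148), the axis screw at (465,318), the lever from (475,438) to (465,545), and the stop pin's top at (405,440).

Run:
```python
from h import *
np.set_printoptions(precision=4,suppress=True)
T=lambda u,v:(180+(u+.5)/4.2-.5,130+(v+.5)/4.2-.5); S=lambda u,v:(250+(u+.5)/5-.5,110+(v+.5)/5-.5)
def tri(a,b):
    c1,d1=ray("top",a);c2,d2=ray("side",b)
    A=[];y=[]
    for c,d in((c1,d1),(c2,d2)):
        d=d/np.linalg.norm(d);P=np.eye(3)-np.outer(d,d);A.append(P);y.append(P@c)
    return np.linalg.lstsq(np.vstack(A),np.hstack(y),rcond=None)[0]
for n,a,b,z in[("ball",(130,228),(341,108),.11),("axisscrew",(465,318),(290,353),.117),("pivot",(475,438),(166,405),.092),("tip",(465,545),(50,409),.09),("pintop",(405,440),(157,330),.095),
  ("cFL",(369,241),(372,367),.01),("cFR",(572,228),(428,545),.01),("cBR",(584,484),(132,586),.01),("cBL",(381,500),(105,425),.01),
  ("screwFR",(560,243),(410,528),.01),("screwBR",(575,471),(145,568),.01),("foot",(168,252),(338,215),.012)]:
    print(n,tri(T(*a),S(*b)),at("top",T(*a),z)[:2],at("side",S(*b),z)[:2])
print("headtop",at("top",T(443,150),.125))
# silhouettes of grey ball etc
for c in("top","side"):
    for l in("ball","ref_post","sensor_head","lock_lever","pan_arm"):
        for r in models.silhouettes(c,l)[:5]:
            ys,xs=np.nonzero(r["pixels"]);print(c,l,round(r["score"],2),r["bbox"],len(xs),xs.mean().round(1),ys.mean().round(1))
```

```text
ball [0.6478 0.2651 0.1119] [0.6488 0.2657] [0.6474 0.2672]
axisscrew [0.5843 0.0286 0.1183] [0.5853 0.0287] [0.5837 0.0298]
pivot [0.5044 0.023  0.0853] [0.5042 0.0225] [0.504  0.0171]
tip [0.4306 0.0293 0.0834] [0.4303 0.0288] [0.4314 0.0235]
pintop [0.5024 0.0699 0.105 ] [0.5025 0.071 ] [0.503  0.0795]
cFL [0.654  0.1104 0.009 ] [0.6568 0.1104] [0.6508 0.1091]
cFR [ 0.6673 -0.0439  0.0034] [ 0.6673 -0.044 ] [ 0.6649 -0.049 ]
cBR [ 0.4736 -0.0537  0.0008] [ 0.4739 -0.0537] [ 0.4731 -0.0605]
cBL [ 0.4624  0.1011 -0.0187] [0.4613 0.0975] [0.4637 0.0761]
screwFR [ 0.6554 -0.0349  0.0113] [ 0.6557 -0.0349] [ 0.6555 -0.034 ]
screwBR [ 0.4829 -0.047   0.0097] [ 0.4835 -0.0469] [ 0.4823 -0.0472]
foot [0.6477 0.2646 0.0091] [0.6476 0.2638] [0.6469 0.2615]
headtop [0.7014 0.045  0.125 ]
top ball 0.88 [219.0, 217.0, 242.0, 237.2] 320 229.2 227.0
top ball 0.84 [193.3, 148.9, 217.7, 170.2] 320 204.2 157.0
top ball 0.79 [268.1, 135.0, 286.3, 162.0] 361 274.0 147.3
top ball 0.78 [181.5, 213.6, 208.6, 231.4] 431 196.1 221.5
top ball 0.52 [203.2, 178.0, 228.1, 197.9] 363 217.2 188.3
top ref_post 0
[... 802 characters left out ...]

side ball 0.59 [281.1, 117.2, 292.7, 149.6] 192 288.4 133.0
side ball 0.47 [333.8, 115.8, 346.4, 152.4] 213 341.6 134.4
side ref_post 0.68 [278.7, 139.2, 296.6, 171.3] 304 285.0 155.8
side ref_post 0.63 [281.0, 117.7, 295.1, 147.8] 200 288.7 133.3
side ref_post 0.59 [354.3, 162.2, 370.2, 193.5] 304 362.5 177.3
side ref_post 0.48 [333.2, 117.0, 348.1, 151.6] 274 341.2 135.1
side ref_post 0.33 [258.2, 167.7, 349.8, 226.0] 2834 304.6 200.0
side sensor_head 0.88 [297.1, 168.8, 353.2, 191.6] 609 323.6 180.3
side lock_lever 0.66 [255.9, 187.4, 290.0, 196.1] 194 272.2 191.3
side pan_arm 0.71 [300.0, 164.0, 354.5, 195.2] 633 322.8 180.7
side pan_arm 0.55 [337.8, 228.2, 355.6, 262.7] 586 345.9 245.6
```

```bash
cat >> h.py <<'E'
def plan(goal,th,n,close=1):
    """rows to bring TCP to goal with tool-y at world angle th in n equal rows"""
    s=monitor.read_state();p=np.array(s["ee_pos"]);R=np.array(s["eef_rot"])
    t0=np.arctan2(R[1,1],R[0,1]); d=(np.array(goal)-p)/n; dt=(th-t0)/n
    print("t",round(s["time"],2),"p",p.round(4),"th",round(t0,4),"F",np.round(s["wrist_force"],1),"q",np.round(s["joints"],2),"step mm",(np.linalg.norm(d)*1e3).round(1),"deg",np.degrees(dt).round(2))
    rows=[]
    for i in range(n):
        a=t0+i*dt; y=np.array([np.cos(a),np.sin(a)]); x=np.array([-y[1],y[0]])
        # z down: x = y rotated +90
        rows.append([[round(float(v)/.4,4) for v in (x@d[:2],y@d[:2],-d[2])],round(float(-dt/np.pi),4),close])
    print(str(rows).replace(" ",""))
E
python3 - <<'E'
from h import *
plan((.6736,.0037,.2),.137,16)
E
```

```text
t 1.7 p [0.2335 0.5527 0.2503] th 1.171 F [-0.3 -0.3  0.1] q [ 1.17  0.31 -0.05  1.21 -0.    1.57] step mm 44.1 deg -3.7
[[[-0.0967,-0.0522,0.0079],0.0206,1],[[-0.0999,-0.0459,0.0079],0.0206,1],[[-0.1027,-0.0393,0.0079],0.0206,1],[[-0.105,-0.0326,0.0079],0.0206,1],[[-0.1069,-0.0258,0.0079],0.0206,1],[[-0.1083,-0.0188,0.0079],0.0206,1],[[-0.1093,-0.0118,0.0079],0.0206,1],[[-0.1098,-0.0047,0.0079],0.0206,1],[[-0.1099,0.0024,0.0079],0.0206,1],[[-0.1095,0.0095,0.0079],0.0206,1],[[-0.1087,0.0165,0.0079],0.0206,1],[[-0.1074,0.0235,0.0079],0.0206,1],[[-0.1056,0.0304,0.0079],0.0206,1],[[-0.1035,0.0372,0.0079],0.0206,1],[[-0.1008,0.0438,0.0079],0.0206,1],[[-0.0978,0.0502,0.0079],0.0206,1]]
```

Request:
jog_arm:
  deltas:
    - [[-0.097,-0.052,0.008],0.0206,1]
    - [[-0.1,-0.046,0.008],0.0206,1]
    - [[-0.103,-0.039,0.008],0.0206,1]
    - [[-0.105,-0.033,0.008],0.0206,1]
    - [[-0.107,-0.026,0.008],0.0206,1]
    - [[-0.108,-0.019,0.008],0.0206,1]
    - [[-0.109,-0.012,0.008],0.0206,1]
    - [[-0.11,-0.005,0.008],0.0206,1]

```text
time: 2.7
ee_pos: [0.4543, 0.2767, 0.2248]
eef_rot: [[-0.606, 0.795, 0.0], [0.795, 0.606, 0.0], [-0.0, 0.001, -1.0]]
wrist_force: [-0.1, 1.1, 0.1]
grip_width: -0.0003
grip_force: 0.0
```

Request:
jog_arm:
  deltas:
    - [[-0.11,0.002,0.008],0.0206,1]
    - [[-0.11,0.01,0.008],0.0206,1]
    - [[-0.109,0.017,0.008],0.0206,1]
    - [[-0.107,0.024,0.008],0.0206,1]
    - [[-0.106,0.03,0.008],0.0206,1]
    - [[-0.104,0.037,0.008],0.0206,1]
    - [[-0.101,0.044,0.008],0.0206,1]
    - [[-0.098,0.05,0.008],0.0206,1]

```text
time: 3.7
ee_pos: [0.6745, 0.0014, 0.199]
eef_rot: [[-0.133, 0.991, 0.0], [0.991, 0.133, 0.0], [0.0, 0.0, -1.0]]
wrist_force: [0.0, -0.4, 0.0]
grip_width: -0.0002
grip_force: 0.0
```

Run:
```python
from h import *
plan((.6736,.0037,.114),.137,8)
```

```text
t 3.7 p [0.6745 0.0014 0.199 ] th 0.1333 F [ 0.  -0.4  0. ] q [0.   0.48 0.07 1.17 0.   1.44] step mm 10.6 deg 0.03
[[[0.0007,-0.0002,0.0266],-0.0001,1],[[0.0007,-0.0002,0.0266],-0.0001,1],[[0.0007,-0.0002,0.0266],-0.0001,1],[[0.0007,-0.0002,0.0266],-0.0001,1],[[0.0007,-0.0002,0.0266],-0.0001,1],[[0.0007,-0.0002,0.0266],-0.0001,1],[[0.0007,-0.0002,0.0266],-0.0001,1],[[0.0007,-0.0002,0.0266],-0.0001,1]]
```

Request:
jog_arm:
  deltas:
    - [[0.001,0,0.027],0,1]
    - [[0.001,0,0.027],0,1]
    - [[0.001,0,0.027],0,1]
    - [[0.001,0,0.027],0,1]
    - [[0,0,0.027],0,1]
    - [[0,0,0.027],0,1]
    - [[0,0,0.027],0,1]
    - [[0,0,0.024],0,1]

```text
time: 4.7
ee_pos: [0.6733, 0.0042, 0.1131]
eef_rot: [[-0.135, 0.991, -0.0], [0.991, 0.135, -0.0], [0.0, -0.0, -1.0]]
wrist_force: [0.7, -0.6, -0.3]
grip_width: -0.0001
grip_force: 0.0
```

Request:
jog_arm:
  deltas:
    - [[0.006,0,0],0,1]
    - [[0.006,0,0],0,1]
    - [[0.006,0,0],0,1]
    - [[0.006,0,0],0,1]
    - [[0.006,0,0],0,1]
    - [[0.006,0,0],0,1]
    - [[0.006,0,0],0,1]
    - [[0.003,0,0],0,1]

```text
time: 5.7
ee_pos: [0.6709, 0.0221, 0.1139]
eef_rot: [[-0.135, 0.991, -0.0], [0.991, 0.135, -0.0], [-0.0, -0.0, -1.0]]
wrist_force: [0.4, -1.3, 0.1]
grip_width: -0.0004
grip_force: 0.8
```

```bash
cat >> h.py <<'E'
AX=np.array([.5843,.0288])
def loc(O=AX):
    s=monitor.read_state();R=np.array(s["eef_rot"]);d=np.array(s["ee_pos"])[:2]-O
    print("t",round(s["time"],2),"local x,y mm",(R[:2,0]@d*1e3).round(1),(R[:2,1]@d*1e3).round(1),"th",np.arctan2(R[1,1],R[0,1]).round(4),"z",round(s["ee_pos"][2],4),"F",np.round(s["wrist_force"],1))
E
python3 -c "
from h import *
loc()"
```

```text
t 5.7 local x,y mm -18.4 84.9 th 0.1357 z 0.1139 F [ 0.4 -1.3  0.1]
```

Request:
jog_arm:
  deltas:
    - [[0.014,0.0028,0],-0.0209,1]
    - [[0.014,0.0028,0],-0.0209,1]
    - [[0.014,0.0028,0],-0.0209,1]
    - [[0.014,0.0028,0],-0.0209,1]
    - [[0.014,0.0028,0],-0.0209,1]
    - [[0.014,0.0028,0],-0.0209,1]
    - [[0.014,0.0028,0],-0.0209,1]
    - [[0.014,0.0028,0],-0.0209,1]

```text
time: 6.7
ee_pos: [0.6634, 0.0661, 0.1139]
eef_rot: [[-0.615, 0.788, -0.0], [0.788, 0.615, -0.001], [-0.001, -0.001, -1.0]]
wrist_force: [-0.5, -2.6, 0.8]
grip_width: -0.0002
grip_force: 0.8
```

```bash
python3 -c "
from h import *
loc()"
```

```text
t 6.7 local x,y mm -19.2 85.2 th 0.6625 z 0.1139 F [-0.5 -2.6  0.8]
```

Request:
jog_arm:
  deltas:
    - [[0.014,0.0028,0],-0.0209,1]
    - [[0.014,0.0028,0],-0.0209,1]
    - [[0.014,0.0028,0],-0.0209,1]
    - [[0.014,0.0028,0],-0.0209,1]
    - [[0.014,0.0028,0],-0.0209,1]
    - [[0.014,0.0028,0],-0.0209,1]
    - [[0.01,0.002,0],-0.015,1]
    - [[0,0,0],0,1]

```text
time: 7.7
ee_pos: [0.6403, 0.0969, 0.114]
eef_rot: [[-0.892, 0.452, 0.0], [0.452, 0.892, 0.0], [-0.0, 0.0, -1.0]]
wrist_force: [0.1, -0.5, -0.5]
grip_width: 0.0004
grip_force: 0.0
```

Run:
```python
from h import *
loc(); im=snap("top","top1"); im2=snap("side","side1")
a=im[130:270,180:320,::-1]; b=im2[110:230,250:390,::-1]
a=cv2.resize(a,None,fx=4.2,fy=4.2,interpolation=cv2.INTER_CUBIC);b=cv2.resize(b,(686,588),interpolation=cv2.INTER_CUBIC)
cv2.imwrite("pics/z1.png",cv2.resize(np.hstack([a[:,150:],b[:,100:500]]),(800,561)))
```

```text
t 7.7 local x,y mm -19.1 86.1 th 1.1015 z 0.114 F [ 0.1 -0.5 -0.5]
```

View pics/z1.png

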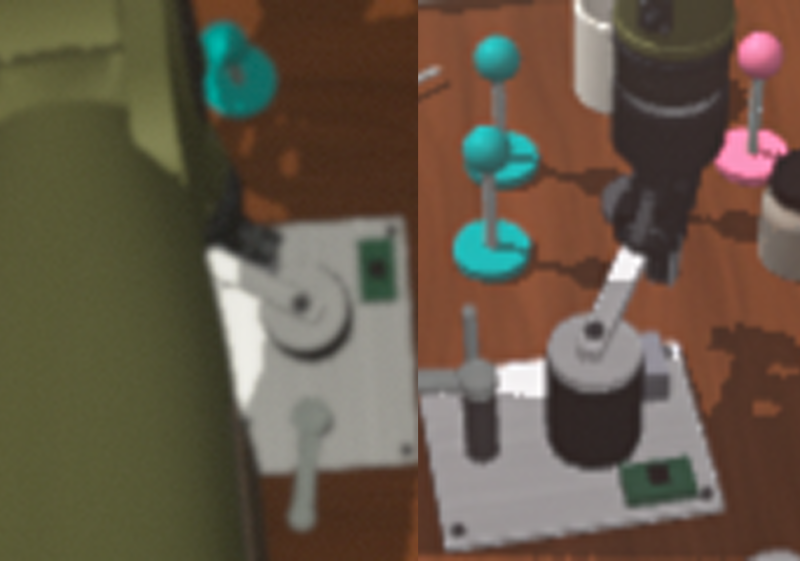

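The top picture shows the bar pointing left and ahead of the hub, with the finger on its right flank. The side picture shows the same, with the bar about 0.2 rad short of the ball. I'll ease on to just short of it, then back off and look.

Request:
jog_arm:
  deltas:
    - [[0.0055,0.0012,0],-0.0082,1]
    - [[0.0055,0.0012,0],-0.0082,1]
    - [[0.0055,0.0012,0],-0.0082,1]
    - [[0.0055,0.0012,0],-0.0082,1]
    - [[0.0055,0.0012,0],-0.0082,1]
    - [[0.0055,0.0012,0],-0.0082,1]
    - [[0.0055,0.0012,0],-0.0082,1]
    - [[0,0,0],0,1]

```text
time: 8.8
ee_pos: [0.627, 0.106, 0.1139]
eef_rot: [[-0.959, 0.284, -0.0], [0.284, 0.959, 0.0], [0.001, 0.0, -1.0]]
wrist_force: [0.0, -0.4, 0.0]
grip_width: 0.0001
grip_force: 0.2
```

```bash
python3 -c "
from h import *
loc()"
```

```text
t 8.8 local x,y mm -19.0 86.2 th 1.2827 z 0.1139 F [ 0.  -0.4  0. ]
```

Request:
jog_arm:
  deltas:
    - [[-0.02,0,0],0,1]
    - [[-0.05,0,0],0,1]
    - [[-0.05,0,-0.05],0,1]
    - [[-0.05,-0.05,-0.08],0,1]
    - [[-0.08,-0.1,-0.08],0,1]
    - [[-0.08,-0.12,-0.05],0,1]
    - [[-0.08,-0.12,0],0,1]
    - [[-0.08,-0.12,0],0,1]

```text
time: 9.8
ee_pos: [0.7581, -0.1474, 0.2183]
eef_rot: [[-0.959, 0.285, 0.001], [0.285, 0.959, 0.0], [-0.001, 0.001, -1.0]]
wrist_force: [-0.0, 0.4, 0.2]
grip_width: -0.0
grip_force: 0.0
```

Run:
```python
from h import *
loc(); im=snap("top","top2"); im2=snap("side","side2")
a=im[130:270,180:320,::-1]; b=im2[110:230,250:390,::-1]
a=cv2.resize(a,None,fx=4.2,fy=4.2,interpolation=cv2.INTER_CUBIC)[80:430,90:470];b=cv2.resize(b,None,fx=5,fy=5,interpolation=cv2.INTER_CUBIC)[60:410,140:540]
cv2.imwrite("pics/z2.png",np.hstack([a,b]))
for c in("top","side"):
    for l in("sensor_head","pan_arm","ball","lever_tip"):
        for r in models.tip_of(c,l)[:3]: print(c,l,round(r["score"],2),np.round(r["uv"],1),at(c,r["uv"],.11)[:2]) if l!="pan_arm" else 0
    for l in ("sensor_head",):
        for r in models.silhouettes(c,l)[:2]: print(c,l,r["bbox"],round(r["score"],2))
```

```text
t 9.8 local x,y mm -216.8 -119.4 th 1.2822 z 0.2183 F [-0.   0.4  0.2]
top sensor_head 0.93 [249.9 194.7] [0.61700782 0.14798081]Traceback (most recent call last):
  File "<stdin>", line 8, in <module>
ValueError: it knows: ball, can, drill, glue, jar, lever_tip, lock_pivot, mug, pan_axis, pan_stand, ref_post, screwdriver, sensor_head, wrench
```

View pics/z2.png

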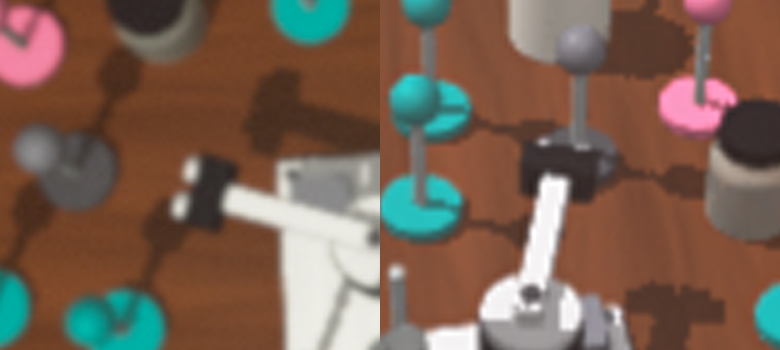

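The grey ball is at (38,148) in the left half (top camera), with the head at (210,192) pointing nearly at it. The side half has the ball at (580,48) and the bar running from (532,293) to (553,180). I'll put numbers on the aim.

Run:
```python
from h import *
t=cv2.imread("pics/top2.png");s=cv2.imread("pics/side2.png")
T=lambda u,v:(180+(u+90.5)/4.2-.5,130+(v+80.5)/4.2-.5); S=lambda u,v:(250+(u-380+140.5)/5-.5,110+(v+60.5)/5-.5)
def A(p,O): d=np.array(p[:2])-O; return np.arctan2(d[1],d[0]).round(4),np.hypot(*d).round(4)
O=AX
bt=at("top",T(38,148),.11);bs=at("side",S(580,48),.11);print("ball",bt,bs,A(bt,O),A(bs,O))
e=(at("top",T(192,169),.11)+at("top",T(179,207),.11))/2;print("eyes",e,A(e,O))
h=at("top",T(210,192),.125);print("headtop",h,A(h,O))
g=t.min(axis=2).astype(float)
P=[]
for u in range(257,267):
    c=g[188:208,u];w=np.clip(c-110,0,None);P.append(at("top",(u,188+(w*np.arange(20)).sum()/w.sum()),.117)[:2])
P=np.array(P);v=np.linalg.svd(P-P.mean(0))[2][0];print("topbar",A(P.mean(0),O),"slope",np.arctan2(v[1],v[0])%np.pi)
g=s.min(axis=2).astype(float);P=[]
for r in range(160,168):
    c=g[r,345-62-1:345-62+25];c=g[r,270:300];w=np.clip(c-120,0,None);P.append(at("side",(270+(w*np.arange(30)).sum()/w.sum(),r),.117)[:2])
P=np.array(P);v=np.linalg.svd(P-P.mean(0))[2][0];print("sidebar",P[0],P[-1],A(P.mean(0),O),"slope",np.arctan2(v[1],v[0])%np.pi)
for c in("top","side"):
    for l in("sensor_head","ball","pan_axis"):
        for r in models.tip_of(c,l)[:5]:
            p=at(c,r["uv"],.11); print(c,l,round(r["score"],2),np.round(r["uv"],1),p[:2],A(p,O))
```

```text
ball [0.64882824 0.26713267 0.11      ] [0.64669767 0.26731699 0.11      ] (np.float64(1.3064), np.float64(0.2469)) (np.float64(1.3149), np.float64(0.2465))
eyes [0.62074527 0.16187083 0.11      ] (np.float64(1.3035), np.float64(0.138))
headtop [0.61573291 0.14196109 0.125     ] (np.float64(1.2999), np.float64(0.1174))
topbar (np.float64(1.2982), np.float64(0.0871)) slope 1.3104861888300836<stdin>:16: RuntimeWarning: invalid value encountered in scalar divide
Traceback (most recent call last):
numpy.linalg.LinAlgError: SVD did not converge
```

Run:
```python
from h import *
s=cv2.imread("pics/side2.png")
def A(p,O): d=np.array(p[:2])-O; return np.arctan2(d[1],d[0]).round(4),np.hypot(*d).round(4)
S=lambda u,v:(250+(u-380+140.5)/5-.5,110+(v+60.5)/5-.5)
print("axis side",at("side",S(532,293),.117))
g=s.min(axis=2).astype(float);P=[]
for r in range(160,168):
    c=g[r,302:322];w=np.clip(c-130,0,None);P.append(at("side",(302+(w*np.arange(20)).sum()/w.sum(),r),.117)[:2])
P=np.array(P);v=np.linalg.svd(P-P.mean(0))[2][0];O=AX
print("sidebar",P[0],P[-1],A(P.mean(0),AX),"slope",np.arctan2(v[1],v[0])%np.pi)
for c in("top","side"):
    for l in("sensor_head","ball","pan_axis"):
        for r in models.tip_of(c,l)[:5]:
            p=at(c,r["uv"],.11); print(c,l,round(r["score"],2),np.round(r["uv"],1),p[:2],A(p,O))
```

```text
axis side [0.58490972 0.02961506 0.117     ]
sidebar [0.60868045 0.11774281] [0.59967558 0.08633169] (np.float64(1.3049), np.float64(0.0758)) slope 1.29840204127657
top sensor_head 0.93 [249.9 194.7] [0.61700782 0.14798081] (np.float64(1.303), np.float64(0.1236))
top ball 0.91 [195.6 153.6] [0.74080412 0.31546237] (np.float64(1.0711), np.float64(0.3266))
top ball 0.86 [186.1 221.3] [0.53798779 0.33384481] (np.float64(1.7215), np.float64(0.3085))
top ball 0.82 [208.7 186.9] [0.63987195 0.27091404] (np.float64(1.3452), np.float64(0.2484))
top ball 0.64 [272.4 141.9] [0.77626066 0.08539936] (np.float64(0.2867), np.float64(0.2001))
top pan_axis 0.96 [288.9 206.3] [0.58333355 0.03337042] (np.float64(1.7792), np.float64(0.0047))
side sensor_head 0.75 [312.2 157.1] [0.61162459 0.13848442] (np.float64(1.3266), np.float64(0.113))
side ball 0.68 [317.8 130.4] [0.64797207 0.27155753] (np.float64(1.3143), np.float64(0.251))
side ball 0.68 [366.6 164.7] [0.78476027 0.08433578] (np.float64(0.2703), np.float64(0.208))
side ball 0.67 [340.3 122.3] [0.73513907 0.30805314] (np.float64(1.0755), np.float64(0.3174))
side ball 0.61 [278.7 143.9] [0.50552496 0.21528771] (np.float64(1.9705), np.float64(0.2024))
side ball 0.48 [288.7 119.1] [0.55075067 0.34545581] (np.float64(1.6764), np.float64(0.3184))
side pan_axis 0.82 [308.6 183.3] [0.58604944 0.02272344] (np.float64(-1.2905), np.float64(0.0063))
```

The estimates from both cameras put the arm at about 1.302 and the ball at 1.307–1.31, so the sensor is aimed to within about half a degree and I'll leave it. Next is the lever.

Run:
```python
from h import *
plan((.4517,-.0096,.2),1.49,8)
```

```text
t 10.25 p [ 0.7572 -0.1439  0.2182] th 1.284 F [ 0.2  0.4 -0.5] q [-0.19  0.67  0.44  1.34  0.    0.1 ] step mm 41.8 deg 1.48
[[[0.1034,0.0132,0.0057],-0.0082,1],[[0.1031,0.0159,0.0057],-0.0082,1],[[0.1026,0.0186,0.0057],-0.0082,1],[[0.1021,0.0212,0.0057],-0.0082,1],[[0.1015,0.0238,0.0057],-0.0082,1],[[0.1009,0.0264,0.0057],-0.0082,1],[[0.1002,0.029,0.0057],-0.0082,1],[[0.0994,0.0316,0.0057],-0.0082,1]]
```

Request:
jog_arm:
  deltas:
    - [[0.103,0.013,0.006],-0.0082,1]
    - [[0.103,0.016,0.006],-0.0082,1]
    - [[0.103,0.019,0.006],-0.0082,1]
    - [[0.102,0.021,0.006],-0.0082,1]
    - [[0.101,0.024,0.006],-0.0082,1]
    - [[0.101,0.026,0.006],-0.0082,1]
    - [[0.1,0.029,0.006],-0.0082,1]
    - [[0.099,0.032,0.006],-0.0082,1]

```text
time: 11.25
ee_pos: [0.451, -0.0093, 0.199]
eef_rot: [[-0.997, 0.08, 0.001], [0.08, 0.997, 0.0], [-0.001, 0.0, -1.0]]
wrist_force: [0.4, 0.1, 0.4]
grip_width: -0.0001
grip_force: 0.0
```

Run:
```python
from h import *
plan((.4517,-.0096,.092),1.49,8); loc(np.array([.5044,.0228]))
```

```text
t 11.25 p [ 0.451  -0.0093  0.199 ] th 1.4908 F [0.4 0.1 0.4] q [-0.02  0.06 -0.47  1.03  0.    0.06] step mm 13.4 deg -0.01
[[[-0.0002,-0.0001,0.0334],0.0,1],[[-0.0002,-0.0001,0.0334],0.0,1],[[-0.0002,-0.0001,0.0334],0.0,1],[[-0.0002,-0.0001,0.0334],0.0,1],[[-0.0002,-0.0001,0.0334],0.0,1],[[-0.0002,-0.0001,0.0334],0.0,1],[[-0.0002,-0.0001,0.0334],0.0,1],[[-0.0002,-0.0001,0.0334],0.0,1]]
t 11.25 local x,y mm 50.7 -36.3 th 1.4908 z 0.199 F [0.4 0.1 0.4]
```

Request:
jog_arm:
  deltas:
    - [[0,0,0.0334],0,1]
    - [[0,0,0.0334],0,1]
    - [[0,0,0.0334],0,1]
    - [[0,0,0.0334],0,1]
    - [[0,0,0.0334],0,1]
    - [[0,0,0.0334],0,1]
    - [[0,0,0.0334],0,1]
    - [[0,0,0.0334],0,1]

```text
time: 12.25
ee_pos: [0.4525, -0.0107, 0.0909]
eef_rot: [[-0.997, 0.082, 0.0], [0.082, 0.997, 0.0], [-0.0, 0.0, -1.0]]
wrist_force: [0.5, -0.8, -1.0]
grip_width: -0.0
grip_force: 0.0
```

Request:
jog_arm:
  deltas:
    - [[0,0.005,0],0,1]
    - [[0,0.005,0],0,1]
    - [[0,0.005,0],0,1]
    - [[0,0.005,0],0,1]
    - [[0,0.005,0],0,1]
    - [[0,0.005,0],0,1]
    - [[0,0.005,0],0,1]
    - [[0,0.004,0],0,1]

```text
time: 13.25
ee_pos: [0.4538, 0.005, 0.0918]
eef_rot: [[-0.997, 0.082, -0.0], [0.082, 0.997, 0.0], [0.0, -0.0, -1.0]]
wrist_force: [0.2, -0.1, -0.2]
grip_width: 0.0
grip_force: 0.0
```

Run:
```python
from h import *
loc(np.array([.5044,.0228]))
```

```text
t 13.25 local x,y mm 49.0 -21.9 th 1.4883 z 0.0918 F [ 0.2 -0.1 -0.2]
```

Request:
jog_arm:
  deltas:
    - [[0.0037,0.0095,0],0.0239,1]
    - [[0.0037,0.0095,0],0.0239,1]
    - [[0.0037,0.0095,0],0.0239,1]
    - [[0.0037,0.0095,0],0.0239,1]
    - [[0.0037,0.0095,0],0.0239,1]
    - [[0.0037,0.0095,0],0.0239,1]
    - [[0.0037,0.0095,0],0.0239,1]
    - [[0.0037,0.0095,0],0.0239,1]

```text
time: 14.25
ee_pos: [0.4523, 0.0369, 0.0917]
eef_rot: [[-0.774, 0.633, -0.001], [0.633, 0.774, -0.001], [0.0, -0.001, -1.0]]
wrist_force: [-1.7, -0.5, 2.0]
grip_width: -0.0002
grip_force: 0.9
```

Run:
```python
from h import *
loc(np.array([.5044,.0228]))
```

```text
t 14.25 local x,y mm 49.2 -22.1 th 0.885 z 0.0917 F [-1.7 -0.5  2. ]
```

Request:
jog_arm:
  deltas:
    - [[0.0037,0.0095,0],0.0239,1]
    - [[0.0037,0.0095,0],0.0239,1]
    - [[0.0037,0.0095,0],0.0239,1]
    - [[0.0037,0.0095,0],0.0239,1]
    - [[0.0037,0.0095,0],0.0239,1]
    - [[0.0037,0.0095,0],0.0239,1]
    - [[0.0025,0.0062,0],0.0159,1]
    - [[0,0,0],0,1]

```text
time: 15.25
ee_pos: [0.4659, 0.0604, 0.0916]
eef_rot: [[-0.378, 0.926, -0.001], [0.926, 0.378, 0.0], [0.0, -0.001, -1.0]]
wrist_force: [-1.0, -0.3, 0.2]
grip_width: -0.0002
grip_force: 0.5
```

Run:
```python
from h import *
loc(np.array([.5044,.0228]))
```

```text
t 15.25 local x,y mm 49.4 -21.4 th 0.388 z 0.0916 F [-1.  -0.3  0.2]
```

Request:
jog_arm:
  deltas:
    - [[0.001,0.0024,0],0.006,1]
    - [[0.001,0.0024,0],0.006,1]
    - [[0.001,0.0024,0],0.006,1]
    - [[0.001,0.0024,0],0.006,1]
    - [[0.001,0.0024,0],0.006,1]
    - [[0.001,0.0024,0],0.006,1]
    - [[0.001,0.0024,0],0.006,1]
    - [[0,0,0],0,1]

```text
time: 16.25
ee_pos: [0.472, 0.0651, 0.0919]
eef_rot: [[-0.252, 0.968, 0.0], [0.968, 0.252, -0.0], [-0.0, 0.0, -1.0]]
wrist_force: [-1.4, 0.4, -0.3]
grip_width: 0.0004
grip_force: 0.6
```

Request:
jog_arm:
  deltas:
    - [[0,0.001,0],0.003,1]
    - [[0,0.001,0],0.002,1]
    - [[0,0.001,0],0,1]
    - [[0,0.001,0],0,1]
    - [[0,0,0],0,1]
    - [[0,0,0],0,1]
    - [[0,0,0],0,1]
    - [[0,0,0],0,1]

```text
time: 17.25
ee_pos: [0.4735, 0.0655, 0.0919]
eef_rot: [[-0.237, 0.971, 0.0], [0.971, 0.237, 0.0], [-0.0, 0.0, -1.0]]
wrist_force: [-1.2, 1.5, 0.1]
grip_width: -0.0003
grip_force: 0.7
```

Run:
```python
from h import *
loc(np.array([.5044,.0228]))
```

```text
t 17.25 local x,y mm 48.8 -19.9 th 0.2395 z 0.0919 F [-1.2  1.5  0.1]
```

Request:
jog_arm:
  deltas:
    - [[0,0.0012,0],0,1]
    - [[0,0.0012,0],0,1]
    - [[0,0.0012,0],0,1]
    - [[0,0,0],0,1]
    - [[0,0,0],0,1]
    - [[0,0,0],0,1]
    - [[0,0,0],0,1]
    - [[0,0,0],0,1]

```text
time: 18.25
ee_pos: [0.4738, 0.0656, 0.0917]
eef_rot: [[-0.237, 0.971, -0.002], [0.971, 0.237, -0.0], [-0.0, -0.002, -1.0]]
wrist_force: [-5.7, -1.0, 3.8]
grip_width: -0.0001
grip_force: 2.9
```

Request:
jog_arm:
  deltas:
    - [[0,0.0012,0],0,1]
    - [[0,0.0012,0],0,1]
    - [[0,0,0],0,1]
    - [[0,0,0],0,1]
    - [[0,0,0],0,1]
    - [[0,0,0],0,1]
    - [[0,0,0],0,1]
    - [[0,0,0],0,1]

```text
time: 19.25
ee_pos: [0.4739, 0.0656, 0.0917]
eef_rot: [[-0.237, 0.971, -0.003], [0.971, 0.237, -0.001], [-0.0, -0.003, -1.0]]
wrist_force: [-7.9, -1.0, 6.9]
grip_width: 0.0003
grip_force: 4.2
```

The finger has stopped while the force rises to 8 N, so the lever is on its pin. I'll back off and check.

Request:
jog_arm:
  deltas:
    - [[0,-0.01,0],0,1]
    - [[0,-0.04,0],0,1]
    - [[0,-0.05,0],0,1]
    - [[0,0,-0.1],0,1]
    - [[0,0,-0.12],0,1]
    - [[-0.1,0,-0.1],0,1]
    - [[-0.15,0,0],0,1]
    - [[-0.15,0,0],0,1]

```text
time: 20.25
ee_pos: [0.4752, -0.1005, 0.2209]
eef_rot: [[-0.238, 0.971, 0.003], [0.971, 0.238, -0.001], [-0.001, 0.003, -1.0]]
wrist_force: [0.5, 0.6, -0.5]
grip_width: -0.0003
grip_force: 0.0
```

Request:
jog_arm:
  deltas:
    - [[-0.15,0,0],0,1]
    - [[-0.15,0,0],0,1]
    - [[-0.15,0,0],0,1]
    - [[0,0,0],0,1]
    - [[0,0,0],0,1]
    - [[0,0,0],0,1]
    - [[0,0,0],0,1]
    - [[0,0,0],0,1]

```text
time: 21.25
ee_pos: [0.5176, -0.273, 0.2201]
eef_rot: [[-0.238, 0.971, 0.0], [0.971, 0.238, -0.0], [-0.0, 0.0, -1.0]]
wrist_force: [-0.8, 0.1, 0.5]
grip_width: 0.0001
grip_force: 0.0
```

Run:
```python
from h import *
loc(); im=snap("top","top3"); im2=snap("side","side3")
a=im[130:270,180:320,::-1]; b=im2[110:230,250:390,::-1]
a=cv2.resize(a,None,fx=4.2,fy=4.2,interpolation=cv2.INTER_CUBIC)[80:560,90:490];b=cv2.resize(b,None,fx=5,fy=5,interpolation=cv2.INTER_CUBIC)[60:540,140:540]
cv2.imwrite("pics/z3.png",np.hstack([a,b]))
O=AX;t=im
g=t.min(axis=2).astype(float);P=[]
for u in range(257,267):
    c=g[188:208,u];w=np.clip(c-110,0,None);P.append(at("top",(u,188+(w*np.arange(20)).sum()/w.sum()),.117)[:2])
d=np.mean(P,0)-O;print("bar",np.arctan2(d[1],d[0]))
```

```text
t 21.25 local x,y mm -277.2 -136.7 th 0.2407 z 0.2201 F [-0.8  0.1  0.5]
bar 1.2980865258541612
```

View pics/z3.png

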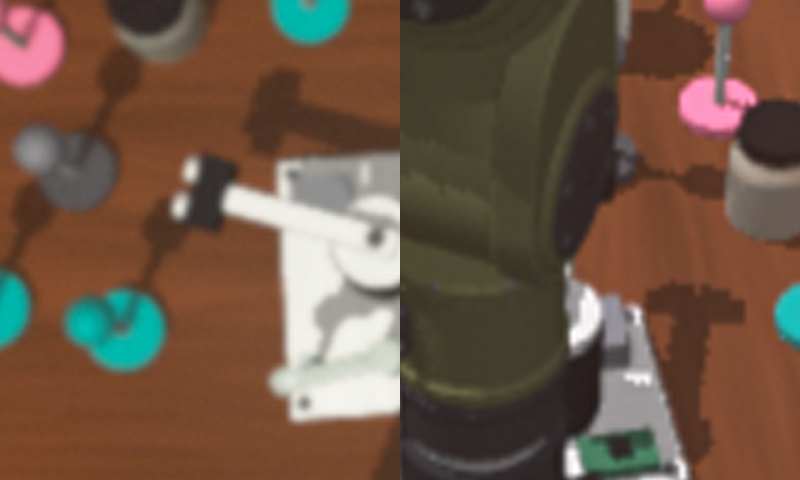

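In the top half the lever points left, with its tip at (282,382) against the pin. The axis (376,237), head (211,192) and grey ball (38,148) lie on one line, and nothing else has moved. Handing in.

```bash
python3 -c "
from h import *
print(order.finish_job())"
```

```text
the job is handed in; nothing more can be done
None
```

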